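# Rotate the spice stock: older jar forward, new jar behind

## Robot

A 7-joint arm with a two-finger parallel gripper is mounted at the origin on a cart in front of the work surface, level with it; the furniture and walls round the work are solid. World frame = base frame: x ahead of the robot, y to its left, z up, the work surface at z = 0. Lengths are in m, angles in rad, forces in N, time in s.
With the tool pointing down it reaches from about 0.4 to 0.85 m from the base axis. Payload 6.9 kg.
Tool frame: the origin (TCP) lies midway between the tips of the shut fingers; the grasp point (between the pads) lies behind it (ctrl.pinch_z is the z of the grasp point in the tool frame, in m); z points along the fingers, y is the line along which they close (so a half turn about z gives the same grasp; the last joint's range is limited). The gripper opens to 85 mm and grips with 20 to 120 N. Pads are 22 mm wide; open, the fingers measure 114 mm over their backs; the gripper's body (76 mm by 85 mm) begins 54 mm behind the grasp point. The pads swing forward as they close: fully open they stand 13 mm farther back than shut.
Start: joints at [1.381, 0.507, -0.238, 1.5, 0.126, 1.149, -0.155], TCP at [0.182, -0.598, 0.231] pointing down, gripper open.
Joint ranges: [-3.08, 3.08], [-0.24, 2.05], [-1.43, 1.35], [0, 2.5], [-1.52, 4.66], [0.17, 1.96], [-2.89, 2.89]. Speed limits (rad/s): [2.39, 2.39, 3.14, 3.14, 3.14, 3.14, 3.14].

## Interface

Orientations are given as a unit quaternion [w, x, y, z].
In Python, from station import ctrl, get_state, vision, ticket, models gives the robot as it stands. Calls block until the motion is done:
- ctrl.movep(position, orientation): joint-space move of the TCP to a pose.
- ctrl.movel(position, frame=None, max_speed=0.15): straight line of the TCP; frame=None keeps the orientation; max_speed is the mean speed in m/s.
- ctrl.set_joints(angles): joint-space move.
- ctrl.ungrasp() and ctrl.close_gripper(force=None): open the fingers fully, or close them until they stop; force is the grip in N (None keeps the last).
- ctrl.pause(seconds).
- ctrl.ik(position, orientation): joint angles nearest the present ones, or None.
- get_state(): the state.
- vision.grab_frame(name): name is "scene" or "top"; returns (picture, depth): 384x512x3 uint8, blue, green, red; 384x512 float32, m along the optical axis (not along the pixel's ray), 0 where there is no reading.
- vision.camera_info(name): a dict with "mtx" (3x3 intrinsics, pixels), "dist_coeffs" ([k1, k2, p1, p2, k3] as OpenCV has them; the pictures are not rectified), "R" (3x3) and "t" (3): a world point X has camera coordinates R X + t. Camera axes: x right, y down, z forward; pixel columns grow to the right and rows downward; lengths in m; the calibration is good to about 2 mm. A picture is of the moment at which its call begins. camera_info takes no time and is no camera call.
A pose or a line that the arm cannot do raises ctrl.Unreachable and nothing moves.
- ticket.close_job(): hands the job in; it is judged then, once.
Trained networks look in the newest picture that a camera, given by its name, has taken for a name from the list of things; names that differ only in an ending like _2 or _b are one class to them, and where a whole thing is asked for, a point or a joint stands for the part that bears it (a point fixed in the world has none). Each returns a list of dicts, best first, with "p" (0 to 1); they miss things now and then, are a little off and sometimes report something else, mostly with a low value. They report only what shows in the picture. A call takes as long as a camera call.
- models.recognise(camera, target): "point" ([column, row] in pixels, amid what is visible of it).
- models.masks_of(camera, target): "mask" (384x512 bool, what is visible of it) and "point" ([column, row] in pixels, amid what is visible of it).
The state is a dict: "time": time; "qpos": joint angles; "qd": joint speeds; "tau": joint torques, N m; "tcp_pos": TCP position; "eef_rot": TCP orientation; "contact_force": force on the tool from outside, world axes, zero at the start; "wrist_torque": the same for the moment, N m; "width": finger opening in m; "gripper_force": force on a finger pad.
Only numpy, scipy, OpenCV 4.12 (cv2) and the standard library are available. Lean on these libraries where they do the work, as an engineer would, in place of code of your own. Each camera call takes 0.05 s, during which the arm holds its last target. There are 200 camera calls.

## Task

Restock the row of spice jars in the little wooden tray: bring the older jar, which stands at the back of the tray, to the front end (the end nearest the robot), then set the new jar from the counter in the tray behind it. Both jars stand upright and flat on the tray's floor at the end; keep them upright, set them down rather than dropping them, and leave the glass tumbler and the tea tin where they are.

Things in the scene. Friction and masses are not known exactly. Their poses are not given: they have to be found in the camera images.
- tray: low oblong wooden tray, fixed: 130 mm long (x axis, from its front end near the robot to its back end), 72 mm wide (y), 16 mm high. 5 mm rim all round, 10 mm above the 6 mm thick floor; inside 120 by 62 mm, room for two jars in line. Origin: centre of its underside, on the counter (z = 0). Turned up to 7 degrees. A shelf board hangs 0.32 m up, its edge about 0.12 m behind the tray's middle
- older_jar_mid (a point): a small round amber glass spice jar with a dark metal screw cap and a blank paper label, standing upright; 44 mm across, 86 mm high with its cap, 0.1 to 0.21 kg. This point is its centre, half-way up (43 mm above its underside), z up; the straight body can be gripped there. The older jar is the one that starts in the tray, about 29 mm behind the tray's middle, near its back end
- new_jar_mid (a point): a small round amber glass spice jar with a dark metal screw cap and a blank paper label, standing upright; 44 mm across, 86 mm high with its cap, 0.1 to 0.21 kg. This point is its centre, half-way up (43 mm above its underside), z up; the straight body can be gripped there. The new jar looks the same but starts on the bare counter, beside the tray or farther along
- tumbler_mid (a point): a small teal glass tumbler, 68 mm across and 84 mm high, standing on the counter: a bystander. This point is half-way up its axis
- tin_mid (a point): a round tea tin, dark green with a cream lid, 69 mm across and 89 mm high, standing on the counter: a bystander. This point is half-way up its axis. (A post as tall as the cupboard stands at the middle of the counter, about 0.08 m behind this line of things: swing wide of it and of the shelf)

How it is judged:
On the way:
1. the older jar stands in the front half of the tray, upright on its floor (x of older_jar_mid in the frame of tray between -0.045 and -0.008 m and y of older_jar_mid in the frame of tray between -0.015 and 0.015 m and z of older_jar_mid in the frame of tray between 0.043 and 0.055 m and angle between older_jar_mid's own z axis and vertical below 0.1 rad), for 0.2 s.
At the end, for the whole second after the job is handed in: Both jars stand flat on the tray's floor, within 15 mm of its long middle line, leaning under 6 degrees, at rest and released: the older jar's centre at least 8 mm in front of the tray's middle, the new jar's at least 8 mm behind it, neither over 45 mm from it (all of step 1 and x of new_jar_mid in the frame of tray between 0.008 and 0.045 m and y of new_jar_mid in the frame of tray between -0.015 and 0.015 m and z of new_jar_mid in the frame of tray between 0.043 and 0.055 m and angle between new_jar_mid's own z axis and vertical below 0.1 rad and linear speed of each of older_jar, new_jar below 0.02 m/s and contact force between each of older_jar, new_jar and the fingers below 0.05 N); the robot touches nothing.
It fails at once if a jar is tipped more than about 35 degrees (angle between any of older_jar_mid, new_jar_mid's own z axis and vertical above 0.6 rad).
It fails at once if a jar is dropped: out of the fingers while about 40 mm or more above where it would stand ((height (world z) of older_jar_mid above 0.09 m and contact force between older_jar and the fingers below 0.001 N) or (height (world z) of new_jar_mid above 0.09 m and contact force between new_jar and the fingers below 0.001 N)).
It fails at once if the tumbler is moved by more than 20 mm or tipped over (distance of tumbler_mid from where it was at the start of the episode above 0.02 m or angle between tumbler_mid's own z axis and vertical above 0.3 rad).
It fails at once if the tea tin is moved by more than 20 mm or tipped over (distance of tin_mid from where it was at the start of the episode above 0.02 m or angle between tin_mid's own z axis and vertical above 0.3 rad).
It also fails if it takes over 67 s, if anything falls off the work surface, if the arm or the gripper's body presses on something with over 40 N, if the wrist force passes 120 N, or if a joint passes its speed limit or range.

## Working session

There is one attempt and no reset: what is moved stays moved. The work goes in short steps, each a Python script; the robot and the scene stay as the last script left them, time stands still between calls to the robot, and variables do not carry over. Pictures are saved under pics/ and viewed, at most 10 in all, crops included, and the job is handed in when it is done.

```bash
mkdir -p pics; python3 - <<'E'
from station import ctrl,get_state,vision,models
import cv2,numpy as np
s=get_state();print(s,ctrl.pinch_z)
for n in("scene","top"):
    p,d=vision.grab_frame(n);cv2.imwrite(f"pics/{n}0.png",p);np.save(f"pics/{n}0.npy",d)
    print(n,vision.camera_info(n))
    for t in("tray","older_jar_mid","new_jar_mid","tumbler_mid","tin_mid"):
        print(t,[(np.round(r["point"]),round(r["p"],2)) for r in models.recognise(n,t)])
E
```

```text
{'time': 0.0, 'qpos': array([ 1.38051342,  0.50833314, -0.23752409,  1.50114629,  0.12565453,
        1.14889996, -0.15485865]), 'qd': array([ 1.10296762e-04, -1.11843431e-03, -1.14206843e-03, -9.16175280e-04,
        8.20755747e-04,  8.00771585e-05,  5.63707755e-04]), 'tau': array([ 7.59512841e-04, -6.20583630e+01, -2.18674958e+00, -2.49644583e+01,
        1.25704598e-02,  1.22270611e-02,  3.41494581e-05]), 'tcp_pos': array([ 0.18196993, -0.59738736,  0.23042791]), 'eef_rot': array([-8.92140200e-04,  9.89087927e-01,  1.47323660e-01, -1.30383013e-04]), 'contact_force': array([-0.11318041, -0.12077436, -0.04453447]), 'wrist_torque': array([ 0.00782576, -0.01000474,  0.04153499]), 'gripper_force': 0.0, 'width': 0.08535163008632408} -0.0187
scene {'mtx': array([[416.8283467 ,   0.        , 262.84750998],
       [  0.        , 416.8283467 , 195.06642109],
       [  0.        ,   0.        ,   1.        ]]), 'dist_coeffs': array([-0.04429195,  0.        ,  0.        ,  0.        ,  0.        ]), 'R': array([[-0.88647281, -0.46244527, -0.01761594],
       [-0.34622453,  0.68798271, -0.6378
[... 291 characters left out ...]
, 128.]), 0.61), (array([199., 324.]), 0.26)]
top {'mtx': array([[374.18701178,   0.        , 253.30021952],
       [  0.        , 374.18701178, 188.61228271],
       [  0.        ,   0.        ,   1.        ]]), 'dist_coeffs': array([0.00433509, 0.        , 0.        , 0.        , 0.        ]), 'R': array([[-0.0105035 , -0.99992604,  0.00613048],
       [-0.9894909 ,  0.0095093 , -0.14428214],
       [ 0.14421318, -0.00758152, -0.9895176 ]]), 't': array([-0.00575804,  0.49193451,  0.96568999])}
tray [(array([312., 198.]), 0.62)]
older_jar_mid [(array([320., 175.]), 0.69)]
new_jar_mid [(array([195., 193.]), 0.7)]
tumbler_mid [(array([132., 192.]), 0.96)]
tin_mid [(array([385., 191.]), 0.75)]
```

View pics/top0.png

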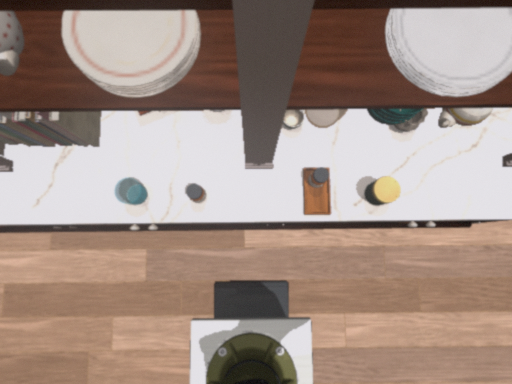

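View pics/scene0.png

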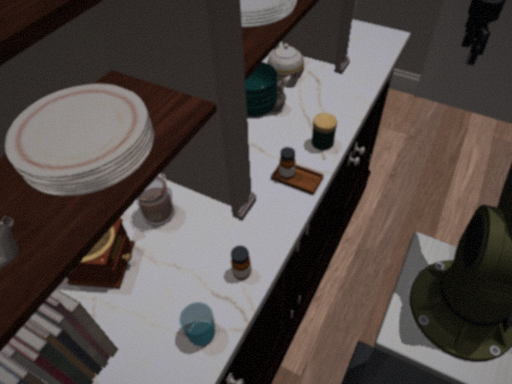

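```bash
cat > h.py <<'E'
from station import ctrl,get_state,vision,models
import cv2,numpy as np
def cloud(n,d,m):
    """world points for mask pixels, (N,3)"""
    c=vision.camera_info(n); r,q=np.nonzero(m&(d>0))
    u=cv2.undistortPoints(np.stack([q,r],1)[:,None].astype(float),c["mtx"],c["dist_coeffs"])[:,0]
    z=d[r,q]; return (np.c_[u,np.ones(len(u))]*z[:,None]-c["t"])@c["R"]
E
python3 - <<'E'
from h import *
for n in("top","scene"):
    p,d=vision.grab_frame(n)
    for t in("tray","older_jar_mid","new_jar_mid","tumbler_mid","tin_mid"):
        for r in models.masks_of(n,t)[:2]:
            P=cloud(n,d,r["mask"])
            zt=np.percentile(P[:,2],95); T=P[P[:,2]>zt-.012]
            (cx,cy),(w,h),a=cv2.minAreaRect(T[:,:2].astype(np.float32))
            print(n,t,round(r["p"],2),len(P),"z95",zt.round(3),"c",round(cx,3),round(cy,3),"sz",round(w,3),round(h,3),round(a,1),"med",np.median(T,0).round(3))
E
```

```text
top tray 0.59 994 z95 0.016 c 0.489 -0.185 sz 0.072 0.13 89.7 med [ 0.474 -0.18   0.006]
top older_jar_mid 0.81 273 z95 0.093 c 0.518 -0.182 sz 0.037 0.036 81.1 med [ 0.518 -0.182  0.09 ]
top new_jar_mid 0.65 252 z95 0.087 c 0.481 0.139 sz 0.036 0.036 34.5 med [0.48  0.14  0.084]
top tumbler_mid 0.77 739 z95 0.082 c 0.485 0.309 sz 0.067 0.066 46.7 med [0.485 0.314 0.08 ]
top tumbler_mid 0.35 272 z95 0.087 c 0.482 0.14 sz 0.039 0.036 2.7 med [0.48  0.14  0.084]
top tin_mid 0.86 777 z95 0.089 c 0.48 -0.349 sz 0.064 0.068 25.7 med [ 0.48  -0.349  0.086]
scene tray 0.81 787 z95 0.016 c 0.489 -0.184 sz 0.077 0.13 89.3 med [ 0.473 -0.178  0.007]
scene tray 0.68 454 z95 0.093 c 0.519 -0.182 sz 0.038 0.039 70.6 med [ 0.519 -0.178  0.091]
scene older_jar_mid 0.71 448 z95 0.093 c 0.52 -0.182 sz 0.04 0.037 79.6 med [ 0.519 -0.178  0.091]
scene older_jar_mid 0.62 809 z95 0.089 c 0.481 -0.348 sz 0.066 0.072 20.9 med [ 0.48  -0.345  0.087]
scene new_jar_mid 0.96 519 z95 0.087 c 0.483 0.142 sz 0.035 0.037 30.4 med [0.481 0.144 0.085]
scene tumbler_mid 0.82 1229 z95 0.082 c 0.484 0.31 sz 0.066 0.067 14.5 med [0.485 0.312 0.08 ]
scene tin_mid 0.62 755 z95 0.089 c 0.483 -0.348 sz 0.063 0.072 23.0 med [ 0.481 -0.343  0.087]
```

The tray is at (0.489, -0.185) and almost square to the axes. In the top picture the older jar is at pixel (320,175), the new jar at (195,193), the tumbler at (132,192), the tin at (385,190) and the post's foot at (260,165). The heights and sizes agree with those given, so I'll move the older jar now.

```bash
python3 - <<'E'
from h import *
D=[0,1,0,0]
def st(t):
    s=get_state();print(t,round(s["time"],1),s["tcp_pos"].round(4),"w",round(s["width"],4),"gf",round(s["gripper_force"],1),s["contact_force"].round(1),flush=True)
print(ctrl.ik([.35,-.4,.25],D),ctrl.ik([.519,-.182,.16],D),ctrl.ik([.519,-.182,.033],D))
ctrl.movep([.35,-.35,.23],D);st("via")
ctrl.movep([.519,-.182,.15],D);st("above");print(get_state()["qpos"].round(2))
ctrl.movel([.519,-.182,.034],max_speed=.08);st("down")
ctrl.close_gripper(30);st("grip")
ctrl.movel([.519,-.182,.044],max_speed=.05);st("lift")
ctrl.movel([.462,-.184,.044],max_speed=.06);st("over")
ctrl.movel([.462,-.184,.0345],max_speed=.03);st("set")
E
```

```text
[ 0.96199852  0.34610503 -0.21960333  1.71564267  0.08349178  1.08896442
 -0.85451976] [ 0.5290277   0.47212189 -0.35158338  1.8013549   0.20079755  0.90309541
 -1.48290081] [ 0.44740497  0.6353286  -0.23804277  1.92985408  0.24875041  0.60455066
 -1.52228599]
via 2.4 [ 0.3495 -0.3512  0.2301] w 0.0856 gf 0.0 [-0.4 -0.5 -0.6]
above 3.3 [ 0.5182 -0.1842  0.1501] w 0.0853 gf 0.0 [-0.4 -0.4  0. ]
[ 0.5   0.48 -0.3   1.81  0.18  0.88 -1.46]
down 4.9 [ 0.5193 -0.1821  0.0345] w 0.0856 gf 0.0 [-0.2  0.7  0.5]
grip 5.4 [ 0.5192 -0.1821  0.0344] w 0.0429 gf 30.3 [-1.   0.4  4.8]
lift 5.8 [ 0.5192 -0.182   0.0443] w 0.0431 gf 30.6 [-0.1 -0.5 -0.5]
over 6.8 [ 0.4626 -0.184   0.0441] w 0.0426 gf 30.6 [-0.2 -0.3 -0.9]
set 7.3 [ 0.4622 -0.184   0.0343] w 0.043 gf 30.6 [ 0.2 -0.4  0.1]
```

```bash
python3 - <<'E'
from h import *
D=[0,1,0,0]
def st(t):
    s=get_state();print(t,round(s["time"],1),s["tcp_pos"].round(4),"w",round(s["width"],4),"gf",round(s["gripper_force"],1),s["contact_force"].round(1),flush=True)
ctrl.movel([.462,-.184,.0335],max_speed=.02);st("press")
ctrl.ungrasp();st("open")
ctrl.movel([.462,-.184,.15],max_speed=.1);st("up")
ctrl.movel([.43,0,.16],max_speed=.2)
ctrl.movel([.482,.140,.13],max_speed=.2);st("above new")
for n in("top","scene"):
    p,d=vision.grab_frame(n);cv2.imwrite(f"pics/{n}1.png",p)
    for r in models.masks_of(n,"older_jar_mid")[:3]:
        P=cloud(n,d,r["mask"]);zt=np.percentile(P[:,2],95);T=P[P[:,2]>zt-.012]
        (c,s,a)=cv2.minAreaRect(T[:,:2].astype(np.float32));print(n,round(r["p"],2),zt.round(3),np.round(c,3),np.round(s,3))
E
```

```text
press 7.6 [ 0.4623 -0.1841  0.0342] w 0.0428 gf 31.6 [-2.3  0.4 12. ]
open 8.1 [ 0.4619 -0.184   0.0333] w 0.0853 gf 0.0 [ 0.1  1.  -0.1]
up 9.4 [ 0.4616 -0.1839  0.1495] w 0.0854 gf 0.0 [ 0.1 -0.1 -0.5]
above new 11.4 [0.4817 0.1383 0.1299] w 0.0856 gf 0.0 [ 0.9 -0.1 -0.8]
scene 0.97 0.093 [ 0.464 -0.182] [0.038 0.038]
```

View pics/scene1.png

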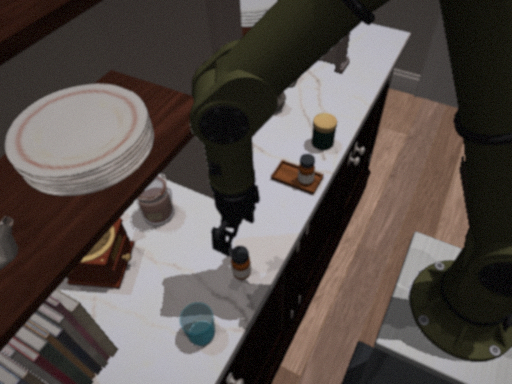

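The picture shows the older jar upright at the tray's front end (306,165), and the cloud puts it at (0.464, -0.182), which is good. The gripper is above the new jar at (240,261).

```bash
python3 - <<'E'
from h import *
def st(t):
    s=get_state();print(t,round(s["time"],1),s["tcp_pos"].round(4),"w",round(s["width"],4),"gf",round(s["gripper_force"],1),s["contact_force"].round(1),flush=True)
D=[0,1,0,0]
x,y=.482,.140
ctrl.movel([x,y,.029],frame=D,max_speed=.08);st("down")
ctrl.close_gripper(30);st("grip")
ctrl.movel([x,y,.062],max_speed=.06);st("lift")
ctrl.movel([.43,0.03,.062],frame=D,max_speed=.1);st("mid")
ctrl.movel([.43,-.05,.062],frame=D,max_speed=.1)
ctrl.movel([.518,-.12,.062],frame=D,max_speed=.1);st("near")
ctrl.movel([.518,-.183,.062],frame=D,max_speed=.08)
ctrl.pause(.3);st("over")
ctrl.movel([.518,-.183,.038],frame=D,max_speed=.04);st("low")
z=.038
while z>.031:
    z-=.001; ctrl.movel([.518,-.183,z],max_speed=.02)
    if get_state()["contact_force"][2]>4: break
st("set")
p,d=vision.grab_frame("scene");cv2.imwrite("pics/scene2.png",p)
E
```

```text
down 13.0 [0.4823 0.1401 0.0294] w 0.0859 gf 0.0 [ 0.7  0.1 -0.3]
grip 13.4 [0.4822 0.1401 0.0294] w 0.0429 gf 30.1 [-0.5  0.7  5.9]
lift 14.2 [0.482  0.1399 0.0621] w 0.0429 gf 30.6 [ 0.   0.9 -1.1]
mid 15.5 [0.4304 0.0307 0.062 ] w 0.0428 gf 30.6 [ 0.1  0.8 -1.6]
near 17.7 [ 0.5175 -0.1195  0.062 ] w 0.0428 gf 30.6 [-1.2  0.5 -1.4]
over 19.0 [ 0.5181 -0.1826  0.062 ] w 0.0429 gf 30.6 [-0.1 -0.4 -1.3]
low 19.7 [ 0.5181 -0.183   0.038 ] w 0.0429 gf 30.6 [ 0.7  0.2 -0.2]
set 20.5 [ 0.5182 -0.183   0.0355] w 0.0429 gf 31.2 [-0.9  0.7  4.1]
```

View pics/scene2.png

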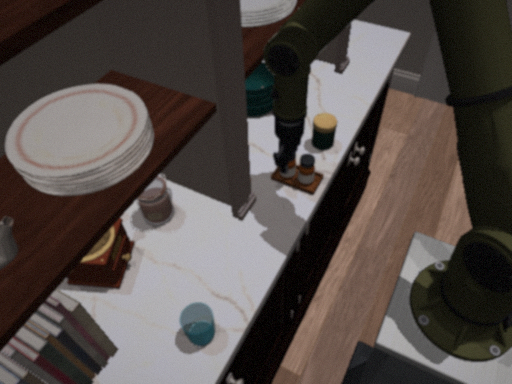

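The picture shows the new jar set down in the tray behind the older one, around (290,165). Contact came at the expected height (0.0294 + 0.006). Next I release it, retreat and check.

```bash
python3 - <<'E'
from h import *
D=[0,1,0,0]
ctrl.ungrasp()
ctrl.movel([.518,-.183,.15],frame=D,max_speed=.1)
ctrl.movep([.43,.0,.2],D);ctrl.pause(.5)
for n in("top","scene"):
    p,d=vision.grab_frame(n);cv2.imwrite(f"pics/{n}3.png",p)
    for t in("older_jar_mid","tumbler_mid","tin_mid"):
      for r in models.masks_of(n,t)[:3]:
        P=cloud(n,d,r["mask"]);zt=np.percentile(P[:,2],95);T=P[P[:,2]>zt-.012]
        (c,s,a)=cv2.minAreaRect(T[:,:2].astype(np.float32));print(n,t,round(r["p"],2),zt.round(3),np.round(c,3),np.round(s,3))
cv2.imwrite("pics/crop3.png",cv2.resize(p[100:220,220:380],None,fx=4,fy=4))
s=get_state();print(s["time"],s["tcp_pos"],s["contact_force"])
E
```

```text
top older_jar_mid 0.68 0.093 [ 0.462 -0.184] [0.037 0.038]
top tumbler_mid 0.78 0.082 [0.486 0.309] [0.068 0.065]
top tin_mid 0.59 0.089 [ 0.481 -0.349] [0.065 0.069]
top tin_mid 0.27 0.093 [ 0.463 -0.183] [0.036 0.039]
scene older_jar_mid 0.7 0.092 [ 0.436 -0.125] [0.025 0.164]
scene tumbler_mid 0.59 0.082 [0.485 0.31 ] [0.066 0.067]
scene tin_mid 0.86 0.089 [ 0.455 -0.196] [0.062 0.387]
24.0833 [4.30001929e-01 3.19663366e-05 2.00034605e-01] [-0.2027333   0.64552834 -0.86035563]
```

View pics/crop3.png

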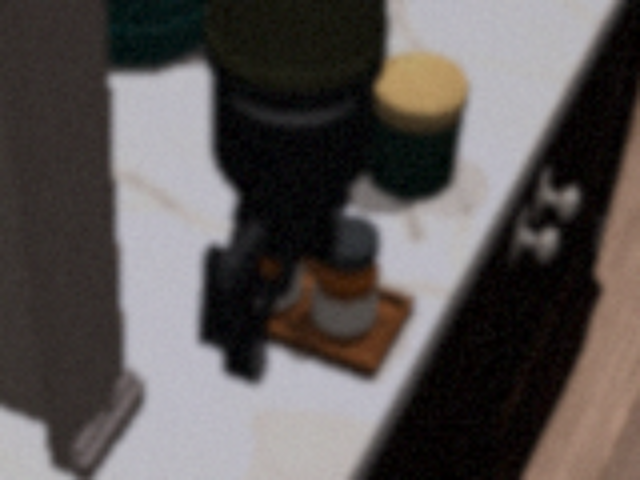

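The older jar stands well at the front, and the tumbler and tin haven't moved, but the gripper hides the new jar (crop 285,280). I'll move aside and look once more.

```bash
python3 - <<'E'
from h import *
ctrl.movep([.43,.14,.2],[0,1,0,0]);ctrl.pause(.5)
for n in("top","scene"):
    p,d=vision.grab_frame(n)
    P=cloud(n,d,d>0)
    for x in(.463,.518):
        T=P[(np.hypot(P[:,0]-x,P[:,1]+.183)<.026)&(P[:,2]>.083)&(P[:,2]<.11)]
        if len(T):
            (c,s,a)=cv2.minAreaRect(T[:,:2].astype(np.float32));print(n,x,len(T),np.percentile(T[:,2],[5,50,95]).round(3),np.round(c,3),np.round(s,3))
cv2.imwrite("pics/crop4.png",cv2.resize(p[100:220,220:380],None,fx=4,fy=4))
E
```

```text
top 0.463 196 [0.087 0.09  0.093] [ 0.462 -0.184] [0.037 0.037]
top 0.518 193 [0.087 0.09  0.093] [ 0.517 -0.182] [0.038 0.038]
scene 0.463 161 [0.084 0.091 0.093] [ 0.464 -0.182] [0.039 0.038]
scene 0.518 140 [0.085 0.091 0.093] [ 0.518 -0.18 ] [0.038 0.038]
```

View pics/crop4.png

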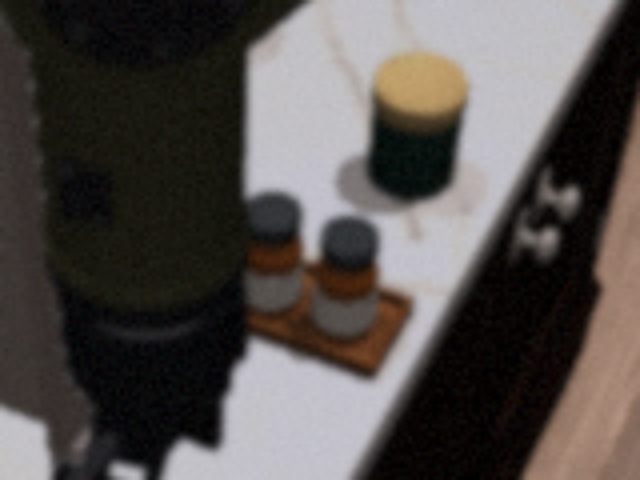

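Both jars stand upright in the tray (crop 272,250 and 347,275). Their tops are at 0.092 m, as they should be, at about -27 mm and +29 mm along the tray.

```bash
python3 -c "
from station import ticket
print(ticket.close_job())"
```

```text
the job is handed in; nothing more can be done
None
```

The job is handed in: the older jar stands at the front of the tray with the new jar behind it, both upright on its floor, and the tumbler and tea tin stayed where they were; no verdict came back.

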